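# Count the tapered lens caps on the counting scale

### The job

Lift the stylus up off its hook and, while the scale's cone is still bare, push the recessed green zero key right down with the stylus tip, then hang the stylus back on its hook. Nest every loose blue tapered lens cap, mouth down, over the scale's cone and over one another, resting loosely under their own weight: set them down gently, never push them home, or they jam. With all caps stacked and the stylus taken off the hook again, push the recessed orange store key right down with its tip, hang the stylus back on its hook, and leave the other things on the desk where they are.

Things in the scene. Friction and masses are not known exactly. Their poses are not given: they have to be found in the camera images.
- scale: white counting scale, fixed to the desk, 170 wide. Origin: on the desk below its middle; x points away from the robot, from key panel to platform, y to the left, z up. Key panel: x -90 to -34, flat top 44 above the desk, dark display between two recessed keys, green zero at y +42, orange store at y -42. Round sprung steel platform: diameter 108, top 46 above the desk, centred at x +28.
- cone_foot (a point): centre of the foot of the aluminium cone, on the platform's top, 46 above the desk when bare; axes as scale. The cone is solid, upright, 30 high, radius 22.8 at the foot, 17.5 at the top (10 degree taper). The first cap rests on it with its mouth about 14 above this point.
- platform (a joint): how far the scale's sprung platform, with the cone, has sunk, in metres: 0 when bare, about 0.0004 more per newton on it (a full stack sinks it 0.0015); stop at 0.009. Beyond 0.006 the caps have been pushed, not laid, on.
- zero_key_top (a point): centre of the top of the green zero key when not pressed, 37 above the desk: 7 below the panel's top face, at the bottom of a round recess of diameter 17, with a flat green bar mark on the panel in front of it. The key itself is 14 in diameter.
- store_key_top (a point): the same for the orange store key.
- zero_key (a joint): travel of the green key in metres: 0 up, 0.005 fully down; spring, about 4 N fully down, comes back up by itself. Counts as pressed beyond 0.0035.
- store_key (a joint): the same for the orange key.
- stand: stylus stand, fixed to the desk. Origin on the desk below the hook; x points from the hook's open front to the grey column behind it (column front face at x +23, 30 wide, top 143 above the desk), z up. Dark foot plate 90 x 100, 12 thick, x -20 to +70.
- hook (a point): the stylus's place on the hook, at the prongs' top, 135 above the desk; axes as stand. Two level prongs along x, gap between them 15 wide (y -7.5 to 7.5), each 8 wide, 10 deep, open to the front (-x) and above; upturned lips 8 high end them at x -20 to -24. The stylus hangs with its shaft in the gap, its collar resting on the prongs between lips and column.
- stylus: hanging round stylus, upright, origin at the middle of its tip (lower end), z along it towards the handle. Steel tip diameter 6 for the first 30, aluminium shaft diameter 9 from 30 to 100, black collar diameter 26 from 100 to 106, red handle diameter 14 from 106 to 156. About 50 g. Hung, its origin is 100 below hook.
- cap1: blue tapered lens cap, mouth down; 3 or 4 of cap1-cap4 are there. Origin: centre of its mouth (lower rim), z up its axis. Hollow cone 50 high, outer radius 26.3 at the mouth, 17.5 on top, inner radius 20.8 at the mouth; heavy steel rim 64 wide, 5 high; white grip stem, diameter 20, from 53 to 76. About 80 g. Nested over another cap it rests 31 to 37 higher.
- cap2: blue tapered lens cap, mouth down; 3 or 4 of cap1-cap4 are there. Origin: centre of its mouth (lower rim), z up its axis. Hollow cone 50 high, outer radius 26.3 at the mouth, 17.5 on top, inner radius 20.8 at the mouth; heavy steel rim 64 wide, 5 high; white grip stem, diameter 20, from 53 to 76. About 80 g. Nested over another cap it rests 31 to 37 higher.
- cap3: blue tapered lens cap, mouth down; 3 or 4 of cap1-cap4 are there. Origin: centre of its mouth (lower rim), z up its axis. Hollow cone 50 high, outer radius 26.3 at the mouth, 17.5 on top, inner radius 20.8 at the mouth; heavy steel rim 64 wide, 5 high; white grip stem, diameter 20, from 53 to 76. About 80 g. Nested over another cap it rests 31 to 37 higher.
- cap4: blue tapered lens cap, mouth down; 3 or 4 of cap1-cap4 are there. Origin: centre of its mouth (lower rim), z up its axis. Hollow cone 50 high, outer radius 26.3 at the mouth, 17.5 on top, inner radius 20.8 at the mouth; heavy steel rim 64 wide, 5 high; white grip stem, diameter 20, from 53 to 76. About 80 g. Nested over another cap it rests 31 to 37 higher.
- tally: bystander: chrome hand tally counter, diameter 46, 38 high with its button; leave alone. Origin under its centre.
- oil: bystander: small amber oil bottle, diameter 28, 62 high; leave alone. Origin under its centre.
- clipbox: bystander: orange clip box 50 x 35 x 25; leave alone. Origin under its centre.
Not all that is in view belongs to the job. Leave any red look-alike of the cap2 alone.

How it is judged:
On the way, in this order (a step that is already met when the one before it is completed fails the run):
1. the zero key is pushed right down by the stylus while the cone is bare (value of joint zero_key above 0.0035 m and contact force between stylus and scale above 0.5 N and horizontal distance between each of cap1, cap2, cap3, cap4 and cone_foot above 0.05 m), for 0.1 s.
2. the stylus hangs on its hook again and every cap is nested on the cone, let go (horizontal distance between stylus and hook below 0.009 m and z of stylus in the frame of hook between -0.104 and -0.096 m and angle between stylus's own z axis and vertical below 0.1 rad and horizontal distance between each of cap1, cap2, cap3, cap4 and cone_foot below 0.01 m and angle between each of cap1, cap2, cap3, cap4's own z axis and vertical below 0.12 rad and z of cap1 in the frame of cone_foot between 0.004 and 0.145 m and z of cap2 in the frame of cone_foot between 0.004 and 0.145 m and z of cap3 in the frame of cone_foot between 0.004 and 0.145 m and z of cap4 in the frame of cone_foot between 0.004 and 0.145 m and not (contact force between the fingers and cap1 above 0.2 N) and not (contact force between the fingers and cap2 above 0.2 N) and not (contact force between the fingers and cap3 above 0.2 N) and not (contact force between the fingers and cap4 above 0.2 N)), for 0.2 s.
3. the store key is pushed right down by the stylus with every cap on the cone (value of joint store_key above 0.0035 m and contact force between stylus and scale above 0.5 N and horizontal distance between each of cap1, cap2, cap3, cap4 and cone_foot below 0.01 m and angle between each of cap1, cap2, cap3, cap4's own z axis and vertical below 0.12 rad and z of cap1 in the frame of cone_foot between 0.004 and 0.145 m and z of cap2 in the frame of cone_foot between 0.004 and 0.145 m and z of cap3 in the frame of cone_foot between 0.004 and 0.145 m and z of cap4 in the frame of cone_foot between 0.004 and 0.145 m), for 0.1 s.
At the end, for the whole second after the job is handed in: every cap that is there is nested on the scale's cone, upright within 0.12 rad and its axis within 10 mm of the cone's, at rest; the stylus hangs upright on its hook, collar on the prongs (within 9 mm sideways and 4 mm in height of its place), at rest; both keys are up again (horizontal distance between stylus and hook below 0.009 m and z of stylus in the frame of hook between -0.104 and -0.096 m and angle between stylus's own z axis and vertical below 0.1 rad and horizontal distance between each of cap1, cap2, cap3, cap4 and cone_foot below 0.01 m and angle between each of cap1, cap2, cap3, cap4's own z axis and vertical below 0.12 rad and z of cap1 in the frame of cone_foot between 0.004 and 0.145 m and z of cap2 in the frame of cone_foot between 0.004 and 0.145 m and z of cap3 in the frame of cone_foot between 0.004 and 0.145 m and z of cap4 in the frame of cone_foot between 0.004 and 0.145 m and linear speed of stylus below 0.03 m/s and linear speed of each of cap1, cap2, cap3, cap4 below 0.02 m/s and value of joint each of zero_key, store_key below 0.002 m); the robot touches nothing.
It fails at once if the zero key is pressed while a cap is on the cone (value of joint zero_key above 0.0035 m and horizontal distance between any of cap1, cap2, cap3, cap4 and cone_foot below 0.02 m).
It fails at once if the platform is pressed down more than 6 mm (about 15 N), so that the caps would jam (value of joint platform above 0.006 m).
It fails at once if another thing on the desk is moved by more than 30 mm (distance of any of tally, oil, clipbox from where it was at the start of the episode above 0.03 m).
Of cap1, cap2, cap3, cap4 only 3 to 4 are there at a start; the rules pass over those that are not, and their reading is None.
At some moment in a run one of cap1, cap2, cap3, cap4 may be knocked a few centimetres aside while the robot is not near it.
It also fails if it takes over 200 s, if anything falls off the work surface, if the arm or the gripper's body presses on something with over 40 N, if the wrist force passes 120 N, or if a joint passes its speed limit or range.

### The arm

A 6-joint arm with a two-finger parallel gripper is mounted at the origin on the work surface. World frame = base frame: x ahead of the robot, y to its left, z up, the work surface at z = 0. Lengths are in m, angles in rad, forces in N, time in s.
With the tool pointing down it reaches from about 0.375 to 0.975 m from the base axis. Payload 3.8 kg.
Tool frame: the origin (TCP) lies midway between the tips of the shut fingers; the grasp point (between the pads) lies 19 mm behind it; z points along the fingers, y is the direction in which the jaws open and shut (so a half turn about z gives the same grasp; the last joint's range is limited). The gripper opens to 85 mm and grips with 20 to 120 N. Pads are 22 mm wide; open, the fingers measure 114 mm over their backs; the gripper's body (76 mm by 85 mm) begins 54 mm behind the grasp point. The pads swing forward as they close: fully open they stand 13 mm farther back than shut.
Start: joints at [1.267, 0.264, 1.604, -0, 1.274, -0.037], TCP at [0.178, 0.651, 0.231] pointing down, gripper open.
Joint ranges: [-2.63, 2.63], [-0.94, 2.18], [0.31, 2.57], [-1.31, 4.45], [0, 2.66], [-2.55, 2.55]. Speed limits (rad/s): [2.57, 2.57, 3.14, 3.14, 3.14, 3.14].

### API

Orientations are given as a rotation vector (axis times angle).
In Python, from workcell import bot gives the robot as it stands.
- The arm moves only by the tool drive_tool, never from a script. Its argument "deltas" is a list of rows, each an object with "hand": the opening, from 0 (shut) to 1 (fully open); "offset": the shift along the world's x, y, z in cm, a list of three; "angular": the turn, a rotation vector about the world's x, y, z in degrees, a list of three. A call has 1 to 8 rows; each row is the pose to reach, as a shift and turn from the pose commanded when the call began; what a row does not reach only later rows make up. A row lasts 1/8 s, in which the tool goes at most 62.5 mm and 10.7 degrees, less where a joint would pass 70% of its speed; a pose out of reach is approached as far as the arm can. A call with a gripper value outside its range is refused whole. The fingers move at their own pace and stop on an object; "force" is the grip in N (left out, the last holds). Time passes only in rows, so rows that repeat a pose let the fingers close. It gives the time, the measured TCP pose, the force and the opening at its end, in the units of the state.
- bot.read_state(): the state, without advancing time (a new reading comes with each control period).
- bot.read_camera(name): name is "scene" or "top" or "wrist"; returns a dict with "frame" (400x640x3 uint8, blue, green, red), "mtx" (3x3 intrinsics, pixels), "R" (3x3) and "t" (3): a world point X has camera coordinates R X + t. Camera axes: x right, y down, z forward; pixel columns grow to the right and rows downward; lengths in m; the calibration is good to about 2 mm. A picture is of the moment at which its call begins. There is no depth.
- bot.finish_job(): hands the job in, once; it reports no verdict.
The state is a dict: "time": time; "q": joint angles; "joint_vel": joint speeds; "joint_torque": joint torques, N m; "tool_pos": TCP position; "tcp_rot": TCP orientation; "wrist_force": force on the tool from outside, world axes, zero at the start; "torque": the same for the moment, N m; "width": opening from 0.0 (shut) to 1.0 (fully open).
Only numpy, scipy, OpenCV 4.12 (cv2) and the standard library are available. Lean on these libraries where they do the work, as an engineer would, in place of code of your own. Each camera call takes 0.05 s, during which the arm holds its last target. There are 200 camera calls.

## Working session

There is one attempt and no reset: what is moved stays moved. The work goes in short steps, Python scripts to look and compute and a tool call to move; the robot and the scene stay as the last step left them, time stands still between calls to the robot, and variables do not carry over. Pictures are saved under pics/ and viewed, about 12 in all and at most 16, crops included, and the job is handed in when it is done.

Besides the shell and the picture viewer there is one more tool, called after "Call:" by a JSON object that holds its "method" and its "body". drive_tool: Moves the arm, as the interface text tells. Its arguments: {"type":"object","properties":{"deltas":{"type":"array"},"force":{"type":"number"}},"required":["deltas"]}

```bash
mkdir -p pics; cat > h.py <<'E'
import numpy as np, cv2, json
from workcell import bot
def snap(n,f):
    c=bot.read_camera(n); cv2.imwrite(f'pics/{f}.png',c['frame']); np.savez(f'pics/{f}.npz',**{k:np.array(c[k]) for k in('mtx','R','t','frame')}); return c
def load(f): return np.load(f'pics/{f}.npz')
def px2w(c,u,v,z):
    K,R,t=c['mtx'],c['R'],c['t']; d=R.T@np.linalg.solve(K,np.array([u,v,1.])); o=-R.T@t
    return o+d*(z-o[2])/d[2]
def w2px(c,X):
    p=c['mtx']@(c['R']@np.array(X,float)+c['t']); return p[:2]/p[2]
def crop(f,x0,y0,x1,y1,s,out):
    im=cv2.imread(f'pics/{f}.png')[y0:y1,x0:x1]; cv2.imwrite(f'pics/{out}.png',cv2.resize(im,None,fx=s,fy=s,interpolation=cv2.INTER_CUBIC))
E
python3 - <<'E'
from h import *
for n in('scene','top'):
    c=snap(n,n+'0'); print(n,-np.array(c['R']).T@c['t'],np.array(c['R'])[2])
s=bot.read_state(); print({k:np.round(v,3) for k,v in s.items()})
E
```

```text
scene [1.19817091 0.64015101 0.83966902] [-0.55366473 -0.53571566 -0.63754537]
top [0.37526669 0.03018527 1.10813033] [ 0.20566858 -0.01345902 -0.97852915]
{'time': np.float64(0.1), 'q': array([ 1.267,  0.265,  1.605, -0.   ,  1.274, -0.037]), 'joint_vel': array([-0.002, -0.003, -0.004, -0.001, -0.002,  0.   ]), 'joint_torque': array([ 0.0000e+00, -5.1671e+01, -3.6859e+01, -0.0000e+00,  6.0000e-03,
       -0.0000e+00]), 'tool_pos': array([0.178, 0.65 , 0.23 ]), 'tcp_rot': array([-4.180e-01, -3.113e+00,  3.000e-03]), 'wrist_force': array([ 0.662, -0.319,  0.847]), 'torque': array([ 0.011, -0.01 , -0.056]), 'width': np.float64(1.001)}
```

View pics/scene0.png

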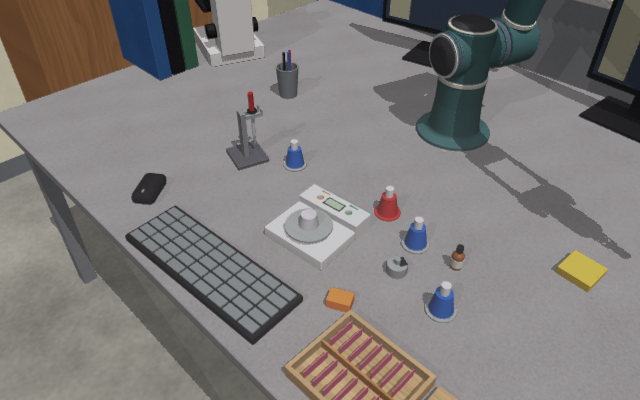

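View pics/top0.png

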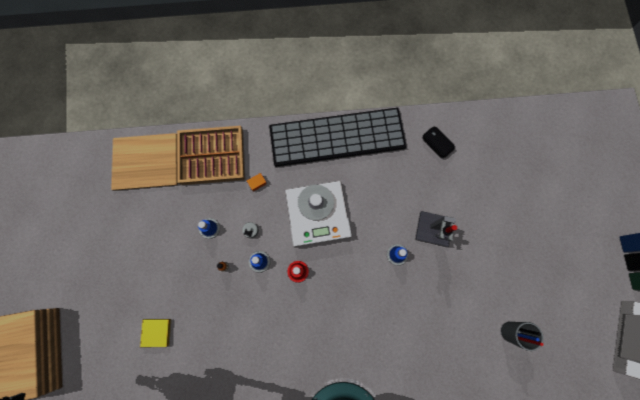

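The scene view shows the stylus in its stand at (250,110), the scale at (320,225) and three blue caps at (294,155), (417,234) and (442,300). In the top view the caps are at (398,254), (259,262) and (208,228). Possible mix-ups are the red look-alike at scene (388,203) / top (298,271), which is to be left alone, and the red pens at (288,75). The stylus is the red handle at (250,100). I'll check these in crops.

```bash
python3 - <<'E'
from h import *
crop('top0',180,175,480,300,2.6,'c1')
a=cv2.resize(cv2.imread('pics/top0.png')[170:260,275:365],None,fx=6,fy=6,interpolation=2)
cv2.imwrite('pics/c2.png',a)
crop('scene0',210,80,310,180,6,'c3')
E
```

```text
(no output)
```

View pics/c1.png

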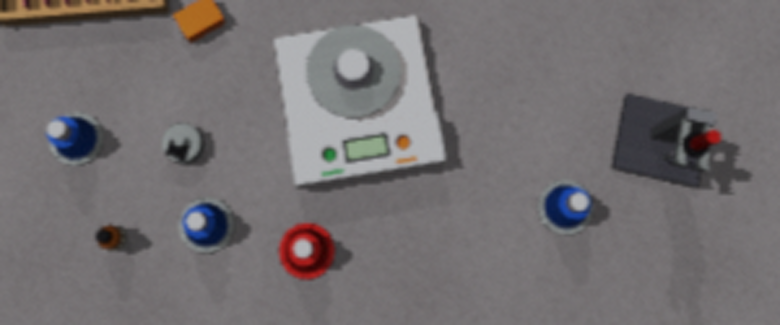

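View pics/c2.png

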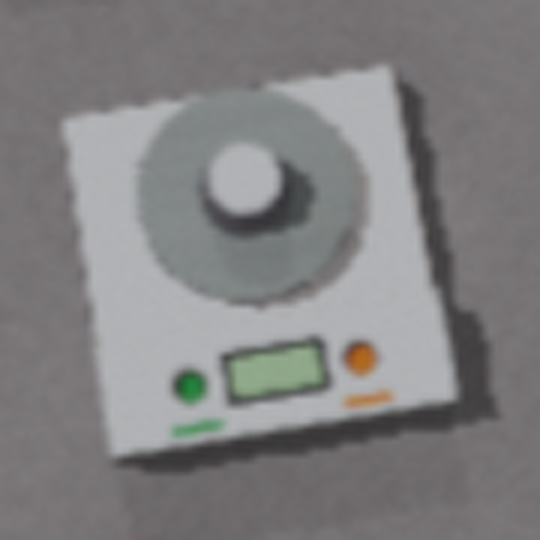

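View pics/c3.png

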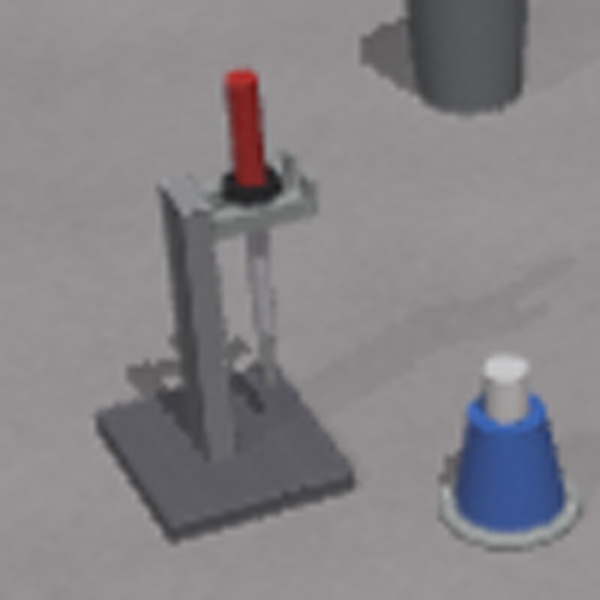

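```bash
python3 - <<'E'
from h import *
T=load('top0');S=load('scene0')
f=lambda u,v,s,x,y:((u+.5)/s-.5+x,(v+.5)/s-.5+y)
def P(n,c,p,z): print(n,np.round(px2w(c,*p,z)*1000,1)[:2])
for n,u,v,z in [('green',190,386,.037),('orange',361,358,.037),('conetop',245,180,.076),('plat',253,196,.046),('BLc',112,456,.044),('BRc',458,400,.044),('TLc',63,120,.044),('TRc',388,66,.044)]: P(n,T,f(u,v,6,275,170),z)
for n,u,v,z in [('A',58,129,.076),('B',196,222,.076),('C',578,203,.076),('red',303,248,.076),('stylustop',713,136,.191),('f1',628,95,.012),('f3',696,186,.012),('f4',613,170,.012),('Abase',75,138,.003),('Bbase',206,226,.003),('Cbase',566,207,.003),('tally',184,143,.03),('oil',106,236,.06),('clip',199,18,.025)]: P(n,T,f(u,v,2.6,180,175),z)
for n,u,v,z in [('stylustop',241,75,.191),('collar',251,187,.138),('tip',270,380,.035),('Cstem',506,362,.076),('fL',97,420,.012),('fB',172,528,.012),('fR',355,475,.012)]: P('s_'+n,S,f(u,v,6,210,80),z)
for n,u,v,z in [('A',446,285,.076),('B',418,220,.076)]: P('s_'+n,S,(u,v),z)
E
```

```text
green [524.2  59.4]
orange [531.  -24.9]
conetop [615.6  24.5]
plat [614.2  21.1]
BLc [492.6  99.1]
BRc [505.7 -69.3]
TLc [661.1 111.9]
TRc [675.2 -51.5]
A [570.9 350.8]
B [457.8 205.5]
C [ 443.8 -203.4]
red [420.9  93.5]
stylustop [ 489.3 -315.4]
f1 [ 567.5 -292. ]
f3 [ 456.  -354.4]
f4 [ 482.1 -262.7]
Abase [572.4 353.9]
Bbase [458.1 206.7]
Cbase [ 445.3 -205.6]
tally [551.5 222.7]
oil [452.2 306. ]
clip [698.6 199.4]
s_stylustop [ 488.5 -317.2]
s_collar [ 490.2 -315.5]
s_tip [ 488.  -318.3]
s_Cstem [ 442.9 -207.5]
s_fL [ 544.5 -376.7]
s_fB [ 571.6 -287.2]
s_fR [ 489.1 -260.3]
s_A [573.3 354.7]
s_B [463.8 208. ]
```

Measurements agree to about 2 mm between cameras:

| Thing | Position (mm) |
|---|---|
| Hook | (489,-316), stand yaw about -18.6° |
| Green key | (524,59) |
| Orange key | (531,-25) |
| Cone | (615,23) |
| Cap A | (572,353) |
| Cap B | (459,207) |
| Cap C | (444,-206) |

The present yaw (jaws at 74.7°) suits everything.

Call:
{"method": "drive_tool", "body": {"deltas": [{"hand": 1,"offset": [7.2,-10.1,1],"angular": [0,0,0]},{"hand": 1,"offset": [14,-20,2],"angular": [0,0,0]},{"hand": 1,"offset": [21,-30,3],"angular": [0,0,0]},{"hand": 1,"offset": [28,-40,3],"angular": [0,0,0]},{"hand": 1,"offset": [32,-45,3],"angular": [0,0,0]},{"hand": 1,"offset": [32,-45,3],"angular": [0,0,0]},{"hand": 1,"offset": [32,-45,3],"angular": [0,0,0]},{"hand": 1,"offset": [32,-45,3],"angular": [0,0,0]}], "force": 60}}

```text
time: 1.1
tool_pos: [0.4676, 0.2423, 0.2591]
tcp_rot: [-0.418, -3.114, -0.0]
wrist_force: [-0.2, 1.7, -0.1]
width: 1.002
```

Call:
{"method": "drive_tool", "body": {"deltas": [{"hand": 1,"offset": [2,-52,0],"angular": [0,0,0]},{"hand": 1,"offset": [2,-52,0],"angular": [0,0,0]},{"hand": 1,"offset": [2,-52,0],"angular": [0,0,0]},{"hand": 1,"offset": [2,-52,0],"angular": [0,0,0]},{"hand": 1,"offset": [2,-52,0],"angular": [0,0,0]},{"hand": 1,"offset": [2,-52,0],"angular": [0,0,0]},{"hand": 1,"offset": [2,-52,0],"angular": [0,0,0]},{"hand": 1,"offset": [2,-52,0],"angular": [0,0,0]}]}}

```text
time: 2.1
tool_pos: [0.4857, -0.2574, 0.2589]
tcp_rot: [-0.418, -3.113, -0.001]
wrist_force: [0.3, 1.2, 1.0]
width: 0.999
```

Call:
{"method": "drive_tool", "body": {"deltas": [{"hand": 1,"offset": [0,0,0],"angular": [0,0,0]},{"hand": 1,"offset": [0,0,0],"angular": [0,0,0]}]}}

```text
time: 2.35
tool_pos: [0.4857, -0.2551, 0.2585]
tcp_rot: [-0.419, -3.112, -0.002]
wrist_force: [-0.9, 0.5, -0.7]
width: 1.001
```

```bash
python3 - <<'E'
from h import *
c=snap('wrist','w1'); print(bot.read_state()['tool_pos'],-np.array(c['R']).T@c['t'],np.array(c['R'])[2])
for n,p in [('sty',(.489,-.3165,.191)),('hook',(.489,-.3165,.135))]: print(n,w2px(c,p))
E
```

```text
[ 0.48588978 -0.25437501  0.2586961 ] [ 0.41958337 -0.23685056  0.40051301] [ 0.26272124 -0.07027954 -0.96230886]
sty [228.45033649 231.97878612]
hook [245.31936624 205.60530095]
```

View pics/w1.png

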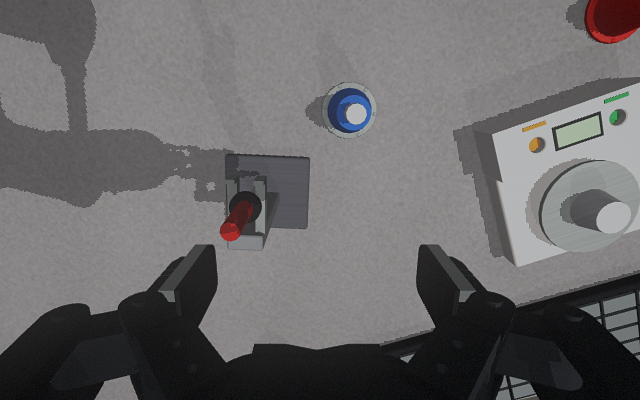

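```bash
python3 - <<'E'
from h import *
crop('w1',200,140,400,260,4,'w1c')
c=load('w1')
for n,u,v in [('TL',226,155),('TR',309,157),('BR',307,228)]: print(n,px2w(c,u,v,.012))
for yaw in(-18.6,161.4,71.4,-108.6):
    a=np.radians(yaw);X=np.array([np.cos(a),np.sin(a)]);Y=np.array([-X[1],X[0]])
    print(yaw,[w2px(c,[*(np.array([.489,-.3165])+X*x+Y*y),z]).round() for x,y,z in [(-.02,-.05,.012),(-.02,.05,.012),(.07,-.05,.012),(.07,.05,.012),(.023,0,.143),(-.022,0,.143)]])
E
```

```text
TL [ 0.45645056 -0.35528943  0.012     ]
TR [ 0.48419263 -0.2628784   0.012     ]
BR [ 0.56897053 -0.28918411  0.012     ]
-18.6 [array([224., 154.]), array([310., 158.]), array([225., 226.]), array([306., 230.]), array([243., 235.]), array([243., 182.])]
161.4 [array([308., 191.]), array([224., 187.]), array([312., 115.]), array([223., 109.]), array([243., 181.]), array([243., 234.])]
71.4 [array([249., 212.]), array([249., 129.]), array([323., 216.]), array([328., 134.]), array([272., 210.]), array([216., 207.])]
-108.6 [array([285., 131.]), array([282., 214.]), array([205., 126.]), array([208., 210.]), array([215., 207.]), array([271., 210.])]
```

View pics/w1c.png

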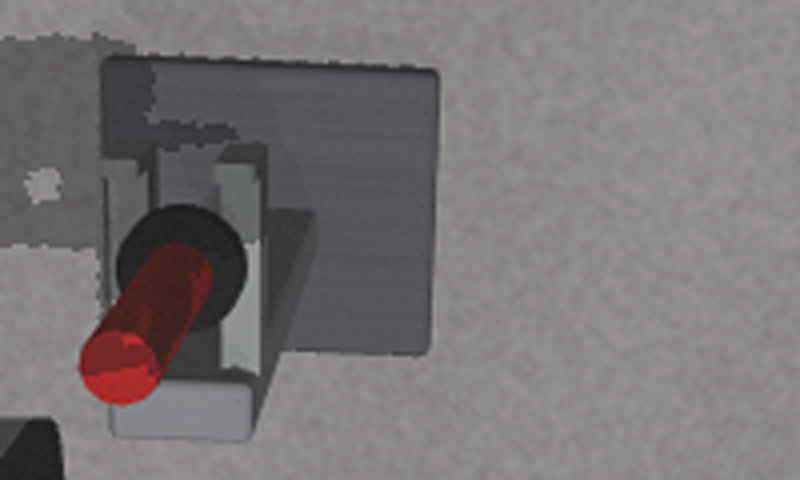

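Stand yaw confirmed: hook open toward the robot, column on the far side, stylus top at (230,232). I'll refine the rest from this view.

```bash
python3 - <<'E'
from h import *
c=load('w1')
for n,u,v,z in [('sty',229.9,232.4,.191),('C',356,114,.076),('or',537,145,.037),('gr',617.5,117,.037),('cone',613,217,.076)]: print(n,px2w(c,u,v,z))
E
```

```text
sty [ 0.48954327 -0.31566599  0.191     ]
C [ 0.44587372 -0.20496058  0.076     ]
or [ 0.53247156 -0.02010668  0.037     ]
gr [0.52499734 0.06476116 0.037     ]
cone [0.61562437 0.02501246 0.076     ]
```

Call:
{"method": "drive_tool", "body": {"deltas": [{"hand": 1,"offset": [0.3,-6.1,0],"angular": [0,0,0]},{"hand": 1,"offset": [0.3,-6.1,0],"angular": [0,0,0]},{"hand": 1,"offset": [0.3,-6.1,-3],"angular": [0,0,0]},{"hand": 1,"offset": [0.3,-6.1,-6],"angular": [0,0,0]},{"hand": 1,"offset": [0.3,-6.1,-6],"angular": [0,0,0]},{"hand": 1,"offset": [0.3,-6.1,-6],"angular": [0,0,0]}]}}

```text
time: 3.15
tool_pos: [0.4899, -0.3155, 0.2004]
tcp_rot: [0.415, 3.113, -0.001]
wrist_force: [-0.8, 0.3, 0.4]
width: 1.002
```

Call:
{"method": "drive_tool", "body": {"deltas": [{"hand": 1,"offset": [0,0,-2.5],"angular": [0,0,0]},{"hand": 1,"offset": [0,0,-4.9],"angular": [0,0,0]},{"hand": 1,"offset": [0,0,-4.9],"angular": [0,0,0]},{"hand": 0,"offset": [0,0,-4.9],"angular": [0,0,0]},{"hand": 0,"offset": [0,0,-4.9],"angular": [0,0,0]},{"hand": 0,"offset": [0,0,-4.9],"angular": [0,0,0]},{"hand": 0,"offset": [0,0,-4.9],"angular": [0,0,0]},{"hand": 0,"offset": [0,0,-4.9],"angular": [0,0,0]}], "force": 60}}

```text
time: 4.15
tool_pos: [0.4895, -0.3167, 0.1509]
tcp_rot: [0.418, 3.113, -0.001]
wrist_force: [-1.3, 0.8, 3.5]
width: 0.147
```

Call:
{"method": "drive_tool", "body": {"deltas": [{"hand": 0,"offset": [0,0,0],"angular": [0,0,0]},{"hand": 0,"offset": [0,0,0],"angular": [0,0,0]},{"hand": 0,"offset": [0,0,0],"angular": [0,0,0]}]}}

```text
time: 4.53
tool_pos: [0.4895, -0.3167, 0.1509]
tcp_rot: [0.418, 3.113, -0.001]
wrist_force: [-0.7, -0.0, 5.1]
width: 0.146
```

Call:
{"method": "drive_tool", "body": {"deltas": [{"hand": 0,"offset": [0,0,2],"angular": [0,0,0]},{"hand": 0,"offset": [0,0,5],"angular": [0,0,0]},{"hand": 0,"offset": [0,0,9],"angular": [0,0,0]},{"hand": 0,"offset": [0,0,12],"angular": [0,0,0]},{"hand": 0,"offset": [0,0,12],"angular": [0,0,0]}]}}

```text
time: 5.15
tool_pos: [0.4908, -0.3175, 0.2744]
tcp_rot: [0.417, 3.108, -0.005]
wrist_force: [0.0, 0.7, 0.5]
width: 0.145
```

Call:
{"method": "drive_tool", "body": {"deltas": [{"hand": 0,"offset": [0.4,5,0],"angular": [0,0,0]},{"hand": 0,"offset": [1,11,0],"angular": [0,0,0]},{"hand": 0,"offset": [2,17,0],"angular": [0,0,0]},{"hand": 0,"offset": [2.5,23,0],"angular": [0,0,0]},{"hand": 0,"offset": [3,29,0],"angular": [0,0,0]},{"hand": 0,"offset": [3.5,35,0],"angular": [0,0,0]},{"hand": 0,"offset": [3.5,37.8,0],"angular": [0,0,0]},{"hand": 0,"offset": [3.5,37.8,0],"angular": [0,0,0]}]}}

```text
time: 6.15
tool_pos: [0.5231, 0.0635, 0.2686]
tcp_rot: [-0.412, -3.112, 0.001]
wrist_force: [0.4, -0.8, -0.4]
width: 0.146
```

Call:
{"method": "drive_tool", "body": {"deltas": [{"hand": 0,"offset": [0,0,-4],"angular": [0,0,0]},{"hand": 0,"offset": [0,0,-8],"angular": [0,0,0]},{"hand": 0,"offset": [0,0,-8],"angular": [0,0,0]},{"hand": 0,"offset": [0,0,-8],"angular": [0,0,0]}]}}

```text
time: 6.65
tool_pos: [0.5247, 0.0608, 0.1911]
tcp_rot: [0.419, 3.113, -0.0]
wrist_force: [0.5, 0.9, 0.3]
width: 0.143
```

```bash
python3 - <<'E'
from h import *
c=snap('wrist','w2'); p=bot.read_state()['tool_pos']; print(p)
d=snap('scene','s2');e=snap('top','t2')
print(w2px(c,[p[0],p[1],p[2]-.116]),w2px(c,[.5242,.0594,.037]),w2px(d,[p[0],p[1],p[2]-.116]),w2px(d,[.5242,.0594,.044]))
a=c['frame'][80:320,200:520]; b=cv2.resize(d['frame'][170:270,270:370],None,fx=4.8,fy=4.8,interpolation=2)
a=cv2.resize(a,None,fx=1,fy=1)
cv2.imwrite('pics/m2.png',np.hstack([np.vstack([a,np.zeros((240,320,3),np.uint8)]),b]))
E
```

```text
[0.52540965 0.06099883 0.19200186]
[316.4166027  186.06090945] [314.33179466 173.93972773] [348.53688224 201.89643011] [347.89484376 211.91938578]
```

View pics/m2.png

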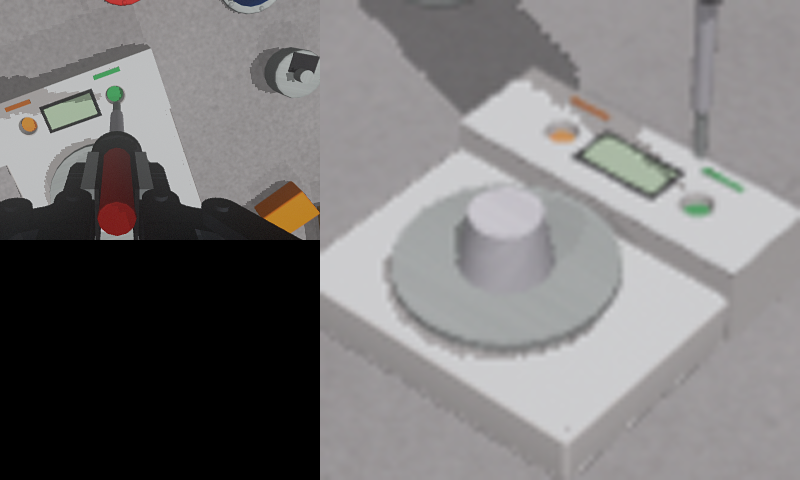

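Call:
{"method": "drive_tool", "body": {"deltas": [{"hand": 0,"offset": [-0.1,-0.1,-2],"angular": [0,0,0]},{"hand": 0,"offset": [-0.1,-0.1,-3.5],"angular": [0,0,0]},{"hand": 0,"offset": [-0.1,-0.1,-4.1],"angular": [0,0,0]},{"hand": 0,"offset": [-0.1,-0.1,-4.4],"angular": [0,0,0]},{"hand": 0,"offset": [-0.1,-0.1,-4.5],"angular": [0,0,0]},{"hand": 0,"offset": [-0.1,-0.1,-4.5],"angular": [0,0,0]}]}}

```text
time: 7.55
tool_pos: [0.5242, 0.0605, 0.1476]
tcp_rot: [0.417, 3.112, 0.0]
wrist_force: [-3.0, -0.3, 8.5]
width: 0.145
```

Call:
{"method": "drive_tool", "body": {"deltas": [{"hand": 0,"offset": [0,0,0],"angular": [0,0,0]},{"hand": 0,"offset": [0,0,0],"angular": [0,0,0]},{"hand": 0,"offset": [0,0,4],"angular": [0,0,0]},{"hand": 0,"offset": [0,0,8],"angular": [0,0,0]},{"hand": 0,"offset": [0,0,12.3],"angular": [0,0,0]},{"hand": 0,"offset": [0,0,12.3],"angular": [0,0,0]}]}}

```text
time: 8.3
tool_pos: [0.5262, 0.0608, 0.2737]
tcp_rot: [0.416, 3.104, 0.003]
wrist_force: [0.0, -0.3, 0.3]
width: 0.145
```

Call:
{"method": "drive_tool", "body": {"deltas": [{"hand": 0,"offset": [-0.4,-6,0],"angular": [0,0,0]},{"hand": 0,"offset": [-1,-12,0],"angular": [0,0,0]},{"hand": 0,"offset": [-2,-18,0],"angular": [0,0,0]},{"hand": 0,"offset": [-2.5,-24,0],"angular": [0,0,0]},{"hand": 0,"offset": [-3,-30,0],"angular": [0,0,0]},{"hand": 0,"offset": [-3.4,-36,0],"angular": [0,0,0]},{"hand": 0,"offset": [-3.4,-37.7,0],"angular": [0,0,0]},{"hand": 0,"offset": [-3.4,-37.7,0],"angular": [0,0,0]}]}}

```text
time: 9.3
tool_pos: [0.4887, -0.3168, 0.2671]
tcp_rot: [-0.421, -3.112, -0.002]
wrist_force: [0.8, 0.9, 0.6]
width: 0.144
```

Call:
{"method": "drive_tool", "body": {"deltas": [{"hand": 0,"offset": [0,0,0],"angular": [0,0,0]},{"hand": 0,"offset": [0,0,0],"angular": [0,0,0]}]}}

```text
time: 9.55
tool_pos: [0.4895, -0.3148, 0.2682]
tcp_rot: [-0.415, -3.114, -0.001]
wrist_force: [-0.2, -0.3, 0.4]
width: 0.144
```

```bash
python3 - <<'E'
from h import *
p=bot.read_state()['tool_pos']; print(p)
d=snap('scene','s3')
print(w2px(d,[p[0],p[1],p[2]-.116]),w2px(d,[.4895,-.3167,.135]))
crop('s3',210,40,310,140,6,'s3c')
E
```

```text
[ 0.48950176 -0.3147508   0.26821652]
[251.34628326 105.97506252] [251.42764105 111.4939659 ]
```

View pics/s3c.png

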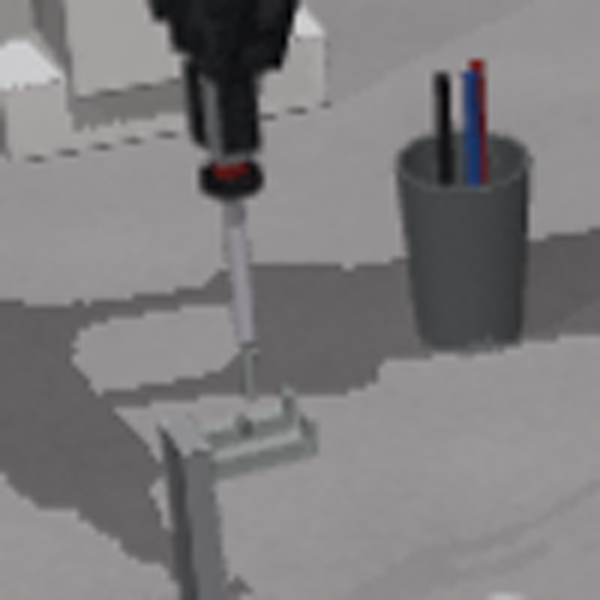

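Call:
{"method": "drive_tool", "body": {"deltas": [{"hand": 0,"offset": [0,-0.15,-2],"angular": [0,0,0]},{"hand": 0,"offset": [0,-0.15,-5],"angular": [0,0,0]},{"hand": 0,"offset": [0,-0.15,-8],"angular": [0,0,0]},{"hand": 0,"offset": [0,-0.15,-10.5],"angular": [0,0,0]},{"hand": 0,"offset": [0,-0.15,-11.6],"angular": [0,0,0]},{"hand": 0,"offset": [0,-0.15,-11.7],"angular": [0,0,0]},{"hand": 0,"offset": [0,-0.15,-11.7],"angular": [0,0,0]}]}}

```text
time: 10.48
tool_pos: [0.4893, -0.3178, 0.1512]
tcp_rot: [0.417, 3.113, -0.0]
wrist_force: [0.2, 0.1, -0.1]
width: 0.147
```

Call:
{"method": "drive_tool", "body": {"deltas": [{"hand": 0.3,"offset": [0,0,0],"angular": [0,0,0]},{"hand": 0.6,"offset": [0,0,0],"angular": [0,0,0]},{"hand": 1,"offset": [0,0,0],"angular": [0,0,0]},{"hand": 1,"offset": [0,0,0],"angular": [0,0,0]},{"hand": 1,"offset": [0,0,0],"angular": [0,0,0]},{"hand": 1,"offset": [0,0,5],"angular": [0,0,0]},{"hand": 1,"offset": [0,0,8],"angular": [0,0,0]},{"hand": 1,"offset": [0,0,8],"angular": [0,0,0]}]}}

```text
time: 11.48
tool_pos: [0.491, -0.3192, 0.2349]
tcp_rot: [0.417, 3.108, -0.005]
wrist_force: [0.1, 0.4, 0.0]
width: 0.999
```

```bash
python3 - <<'E'
from h import *
p=bot.read_state()['tool_pos']; print(p)
d=snap('scene','s4');e=snap('top','t4')
f=load('scene0')['frame']
# compare stand & cap regions with start
for n,(x0,y0,x1,y1) in dict(sty=(240,88,270,150),C=(280,135,310,172),B=(400,212,432,255),A=(422,278,460,322)).items():
    print(n,np.abs(d['frame'][y0:y1,x0:x1].astype(int)-f[y0:y1,x0:x1]).mean())
E
```

```text
[ 0.49103904 -0.31922581  0.2348976 ]
sty 12.628136200716845
C 2.3978978978978978
B 2.5363372093023258
A 2.5015948963317385
```

Call:
{"method": "drive_tool", "body": {"deltas": [{"hand": 1,"offset": [-2,5,0],"angular": [0,0,0]},{"hand": 1,"offset": [-4.5,11.2,0],"angular": [0,0,0]},{"hand": 1,"offset": [-4.5,11.2,-5],"angular": [0,0,0]},{"hand": 1,"offset": [-4.5,11.2,-10],"angular": [0,0,0]},{"hand": 1,"offset": [-4.5,11.2,-10],"angular": [0,0,0]},{"hand": 1,"offset": [-4.5,11.2,-10],"angular": [0,0,0]}]}}

```text
time: 12.32
tool_pos: [0.4444, -0.2061, 0.1316]
tcp_rot: [-0.418, -3.113, -0.0]
wrist_force: [0.0, 0.7, 0.5]
width: 0.999
```

```bash
python3 - <<'E'
from h import *
p=bot.read_state()['tool_pos']; print(p)
c=snap('wrist','w5');d=snap('scene','s5')
print(w2px(c,[.445,-.2055,.076]),w2px(c,[.445,-.2055,.05]))
b=cv2.resize(d['frame'][80:180,210:310],None,fx=4,fy=4,interpolation=2)
cv2.imwrite('pics/m5.png',np.hstack([c['frame'][0:400,120:520],b]))
E
```

```text
[ 0.44436959 -0.2061177   0.1315776 ]
[317.06528109 210.92313119] [316.97690914 198.51244381]
```

View pics/m5.png

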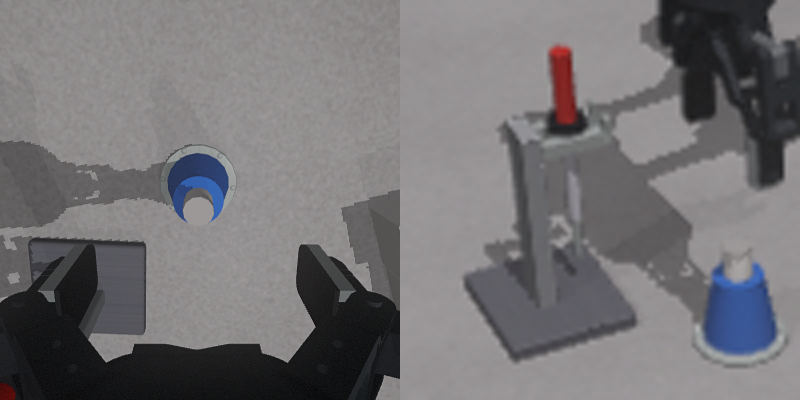

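Stylus hangs again; the cap stem is at (319,210) against the predicted (317,211), so it's centred. Grasping.

Call:
{"method": "drive_tool", "body": {"deltas": [{"hand": 1,"offset": [0,0.1,-4],"angular": [0,0,0]},{"hand": 1,"offset": [0,0.1,-7.6],"angular": [0,0,0]},{"hand": 1,"offset": [0,0.1,-7.6],"angular": [0,0,0]},{"hand": 0,"offset": [0,0.1,-7.6],"angular": [0,0,0]},{"hand": 0,"offset": [0,0.1,-7.6],"angular": [0,0,0]},{"hand": 0,"offset": [0,0.1,-7.6],"angular": [0,0,0]},{"hand": 0,"offset": [0,0.1,-7.6],"angular": [0,0,0]},{"hand": 0,"offset": [0,0.1,-7.6],"angular": [0,0,0]}]}}

```text
time: 13.42
tool_pos: [0.445, -0.2053, 0.0563]
tcp_rot: [0.418, 3.112, -0.001]
wrist_force: [-1.0, 1.0, 6.7]
width: 0.209
```

Call:
{"method": "drive_tool", "body": {"deltas": [{"hand": 0,"offset": [0,0,0],"angular": [0,0,0]},{"hand": 0,"offset": [0,0,0],"angular": [0,0,0]},{"hand": 0,"offset": [0,0,4],"angular": [0,0,0]},{"hand": 0,"offset": [0,0,9],"angular": [0,0,0]},{"hand": 0,"offset": [0,0,14],"angular": [0,0,0]},{"hand": 0,"offset": [0,0,14],"angular": [0,0,0]}]}}

```text
time: 14.18
tool_pos: [0.4472, -0.2065, 0.2002]
tcp_rot: [0.417, 3.105, -0.005]
wrist_force: [0.7, 0.6, -0.8]
width: 0.211
```

Call:
{"method": "drive_tool", "body": {"deltas": [{"hand": 0,"offset": [3,4,0],"angular": [0,0,0]},{"hand": 0,"offset": [6.5,8.8,0],"angular": [0,0,0]},{"hand": 0,"offset": [10,13.5,0],"angular": [0,0,0]},{"hand": 0,"offset": [13.5,18.2,0],"angular": [0,0,0]},{"hand": 0,"offset": [17,23,0],"angular": [0,0,0]},{"hand": 0,"offset": [17,23,0],"angular": [0,0,0]},{"hand": 0,"offset": [17,23,0],"angular": [0,0,0]},{"hand": 0,"offset": [17,23,0],"angular": [0,0,0]}]}}

```text
time: 15.18
tool_pos: [0.613, 0.024, 0.1943]
tcp_rot: [-0.419, -3.112, 0.001]
wrist_force: [0.4, -0.0, -1.3]
width: 0.213
```

```bash
python3 - <<'E'
from h import *
p=bot.read_state()['tool_pos']; print(p)
print(px2w(load('s2'),308.75,214.6,.076))
d=snap('scene','s6');e=snap('top','t6')
print('pred mouth', w2px(d,[p[0],p[1],p[2]-.056]),'stemtop',w2px(d,[p[0],p[1],p[2]+.02]))
for m in(d,e): print(w2px(m,[.6153,.0243,.076]),w2px(m,[.6153,.0243,.046]))
b=[cv2.resize(d['frame'][120:270,250:370],None,fx=4,fy=4,interpolation=2)]
cv2.imwrite('pics/m6.png',b[0])
# diff of caps A,B vs start
f=load('scene0')['frame']
for n,(x0,y0,x1,y1) in dict(B=(400,212,432,255),A=(422,278,460,322)).items():
    print(n,np.abs(d['frame'][y0:y1,x0:x1].astype(int)-f[y0:y1,x0:x1]).mean())
E
```

```text
[0.61299498 0.02401256 0.19425491]
[0.61797357 0.02801096 0.076     ]
pred mouth [308.70208314 190.75127156] stemtop [308.16673634 161.77555765]
[308.44355306 213.2148951 ] [308.63983798 223.23702833]
[315.50530796 199.67533492] [315.6393655  201.97509992]
B 5.76187015503876
A 5.7396331738437
```

View pics/m6.png

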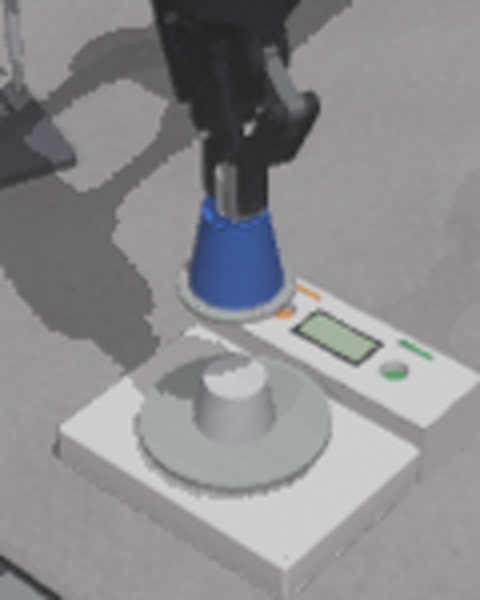

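Call:
{"method": "drive_tool", "body": {"deltas": [{"hand": 0,"offset": [0.2,0,-2],"angular": [0,0,0]},{"hand": 0,"offset": [0.2,0,-4],"angular": [0,0,0]},{"hand": 0,"offset": [0.2,0,-5.5],"angular": [0,0,0]},{"hand": 0,"offset": [0.2,0,-6.2],"angular": [0,0,0]},{"hand": 0,"offset": [0.2,0,-6.8],"angular": [0,0,0]},{"hand": 0,"offset": [0.2,0,-7.2],"angular": [0,0,0]},{"hand": 0,"offset": [0.2,0,-7.2],"angular": [0,0,0]}]}}

```text
time: 16.15
tool_pos: [0.6163, 0.0251, 0.1233]
tcp_rot: [0.418, 3.114, -0.0]
wrist_force: [-0.3, -0.4, -2.0]
width: 0.209
```

Call:
{"method": "drive_tool", "body": {"deltas": [{"hand": 0,"offset": [-0.05,0,-0.2],"angular": [0,0,0]},{"hand": 0,"offset": [-0.05,0,-0.4],"angular": [0,0,0]},{"hand": 0,"offset": [-0.05,0,-0.4],"angular": [0,0,0]}]}}

```text
time: 16.52
tool_pos: [0.6156, 0.0251, 0.1191]
tcp_rot: [-0.418, -3.114, 0.0]
wrist_force: [0.3, 0.4, -1.1]
width: 0.207
```

Call:
{"method": "drive_tool", "body": {"deltas": [{"hand": 0,"offset": [0,0,-0.1],"angular": [0,0,0]},{"hand": 0,"offset": [0,0,-0.2],"angular": [0,0,0]},{"hand": 0,"offset": [0,0,-0.2],"angular": [0,0,0]}]}}

```text
time: 16.9
tool_pos: [0.6157, 0.025, 0.1172]
tcp_rot: [0.418, 3.114, -0.0]
wrist_force: [0.3, -0.0, -0.9]
width: 0.206
```

Call:
{"method": "drive_tool", "body": {"deltas": [{"hand": 0.3,"offset": [0,0,0],"angular": [0,0,0]},{"hand": 0.5,"offset": [0,0,0],"angular": [0,0,0]},{"hand": 1,"offset": [0,0,0],"angular": [0,0,0]},{"hand": 1,"offset": [0,0,0],"angular": [0,0,0]},{"hand": 1,"offset": [0,0,2],"angular": [0,0,0]},{"hand": 1,"offset": [0,0,6],"angular": [0,0,0]},{"hand": 1,"offset": [0,0,11],"angular": [0,0,0]},{"hand": 1,"offset": [0,0,11],"angular": [0,0,0]}]}}

```text
time: 17.9
tool_pos: [0.6197, 0.0251, 0.2352]
tcp_rot: [0.416, 3.101, 0.003]
wrist_force: [0.4, -0.3, -0.4]
width: 0.998
```

Call:
{"method": "drive_tool", "body": {"deltas": [{"hand": 1,"offset": [-3.5,4.5,0],"angular": [0,0,0]},{"hand": 1,"offset": [-7,9,0],"angular": [0,0,0]},{"hand": 1,"offset": [-11,13,0],"angular": [0,0,0]},{"hand": 1,"offset": [-15.5,18.3,0],"angular": [0,0,0]},{"hand": 1,"offset": [-15.5,18.3,0],"angular": [0,0,0]},{"hand": 1,"offset": [-15.5,18.3,0],"angular": [0,0,0]}]}}

```text
time: 18.65
tool_pos: [0.4606, 0.2083, 0.2276]
tcp_rot: [0.415, 3.113, -0.0]
wrist_force: [0.7, -0.8, 0.4]
width: 0.999
```

```bash
python3 - <<'E'
from h import *
p=bot.read_state()['tool_pos']; print(p)
d=snap('scene','s7');e=snap('top','t7');c=snap('wrist','w7')
print(w2px(d,[.6153,.0245,.136]),w2px(d,[.6153,.0245,.062]),w2px(c,[.459,.207,.076]),w2px(d,[.459,.207,.076]))
b=cv2.resize(d['frame'][130:330,270:470],None,fx=2,fy=2,interpolation=2)
cv2.imwrite('pics/m7.png',np.hstack([c['frame'][0:400,120:520],b]))
E
```

```text
[0.46056732 0.20829508 0.22757007]
[308.09640412 192.16882537] [308.59918209 217.9766604 ] [314.85573989 172.19892739] [418.96264424 218.7015728 ]
```

View pics/m7.png

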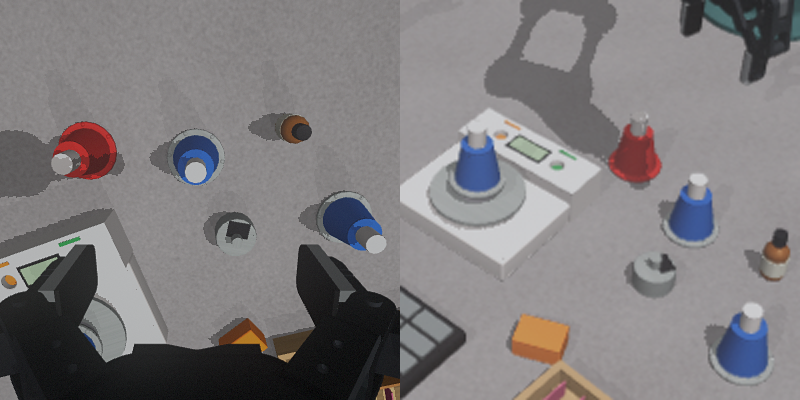

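Call:
{"method": "drive_tool", "body": {"deltas": [{"hand": 1,"offset": [-0.15,0,-5],"angular": [0,0,0]},{"hand": 1,"offset": [-0.15,0,-10],"angular": [0,0,0]},{"hand": 1,"offset": [-0.15,0,-15],"angular": [0,0,0]},{"hand": 1,"offset": [-0.15,0,-17],"angular": [0,0,0]},{"hand": 1,"offset": [-0.15,0,-17],"angular": [0,0,0]},{"hand": 0,"offset": [-0.15,0,-17],"angular": [0,0,0]},{"hand": 0,"offset": [-0.15,0,-17],"angular": [0,0,0]},{"hand": 0,"offset": [-0.15,0,-17],"angular": [0,0,0]}]}}

```text
time: 19.8
tool_pos: [0.4602, 0.2084, 0.0585]
tcp_rot: [0.418, 3.111, 0.002]
wrist_force: [-0.2, 0.5, 0.5]
width: 0.379
```

Call:
{"method": "drive_tool", "body": {"deltas": [{"hand": 0,"offset": [0,0,0],"angular": [0,0,0]},{"hand": 0,"offset": [0,0,0],"angular": [0,0,0]},{"hand": 0,"offset": [0,0,0],"angular": [0,0,0]},{"hand": 0,"offset": [0,0,0],"angular": [0,0,0]}]}}

```text
time: 20.3
tool_pos: [0.4599, 0.2085, 0.058]
tcp_rot: [0.418, 3.112, 0.001]
wrist_force: [0.4, 0.3, 5.9]
width: 0.206
```

Call:
{"method": "drive_tool", "body": {"deltas": [{"hand": 0,"offset": [0,0,4],"angular": [0,0,0]},{"hand": 0,"offset": [0,0,9],"angular": [0,0,0]},{"hand": 0,"offset": [0,0,14],"angular": [0,0,0]},{"hand": 0,"offset": [0,0,17],"angular": [0,0,0]},{"hand": 0,"offset": [3.5,-4.5,17],"angular": [0,0,0]},{"hand": 0,"offset": [7.5,-9,17],"angular": [0,0,0]},{"hand": 0,"offset": [11.5,-13.5,17],"angular": [0,0,0]},{"hand": 0,"offset": [15.5,-18.3,17],"angular": [0,0,0]}]}}

```text
time: 21.3
tool_pos: [0.6144, 0.0238, 0.226]
tcp_rot: [-0.417, -3.112, -0.0]
wrist_force: [0.9, 0.5, -0.4]
width: 0.209
```

Call:
{"method": "drive_tool", "body": {"deltas": [{"hand": 0,"offset": [0,0,0],"angular": [0,0,0]},{"hand": 0,"offset": [0,0,0],"angular": [0,0,0]},{"hand": 0,"offset": [0,0,0],"angular": [0,0,0]}]}}

```text
time: 21.68
tool_pos: [0.613, 0.0262, 0.2266]
tcp_rot: [-0.416, -3.112, -0.0]
wrist_force: [0.1, -0.0, -0.5]
width: 0.207
```

```bash
python3 - <<'E'
from h import *
p=bot.read_state()['tool_pos']; print(p)
d=snap('scene','s8');e=snap('top','t8')
print(w2px(d,[p[0],p[1],p[2]-.058]),w2px(d,[.6155,.0248,.136]))
cv2.imwrite('pics/m8.png',cv2.resize(d['frame'][100:260,250:370],None,fx=3.7,fy=3.7,interpolation=2))
E
```

```text
[0.61303549 0.0261613  0.22661592]
[309.20158533 179.94826809] [308.12735814 192.27555806]
```

View pics/m8.png

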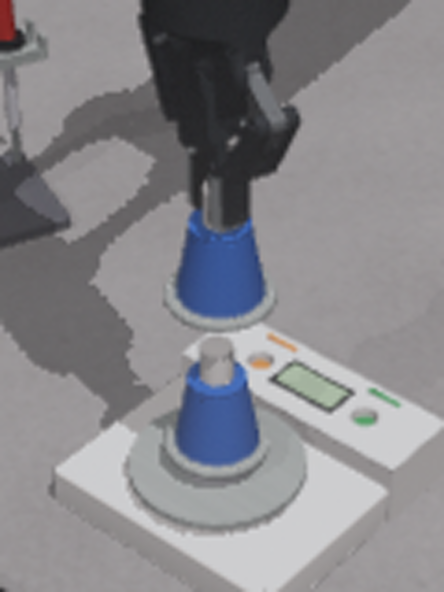

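Call:
{"method": "drive_tool", "body": {"deltas": [{"hand": 0,"offset": [0.25,-0.13,0],"angular": [0,0,0]},{"hand": 0,"offset": [0.25,-0.13,-2],"angular": [0,0,0]},{"hand": 0,"offset": [0.25,-0.13,-4],"angular": [0,0,0]},{"hand": 0,"offset": [0.25,-0.13,-5],"angular": [0,0,0]},{"hand": 0,"offset": [0.25,-0.13,-5],"angular": [0,0,0]},{"hand": 0,"offset": [0.25,-0.13,-5],"angular": [0,0,0]}]}}

```text
time: 22.52
tool_pos: [0.6171, 0.0237, 0.1775]
tcp_rot: [0.418, 3.113, 0.0]
wrist_force: [-0.8, 0.6, -0.9]
width: 0.205
```

Call:
{"method": "drive_tool", "body": {"deltas": [{"hand": 0,"offset": [-0.1,0.1,-0.5],"angular": [0,0,0]},{"hand": 0,"offset": [-0.1,0.1,-1],"angular": [0,0,0]},{"hand": 0,"offset": [-0.1,0.1,-1.5],"angular": [0,0,0]},{"hand": 0,"offset": [-0.1,0.1,-1.9],"angular": [0,0,0]},{"hand": 0,"offset": [-0.1,0.1,-1.9],"angular": [0,0,0]}]}}

```text
time: 23.15
tool_pos: [0.6158, 0.025, 0.1579]
tcp_rot: [0.418, 3.114, 0.001]
wrist_force: [0.5, -0.5, -1.3]
width: 0.206
```

Call:
{"method": "drive_tool", "body": {"deltas": [{"hand": 0,"offset": [0,0,-0.1],"angular": [0,0,0]},{"hand": 0,"offset": [0,0,-0.2],"angular": [0,0,0]},{"hand": 0,"offset": [0,0,-0.3],"angular": [0,0,0]},{"hand": 0,"offset": [0,0,-0.3],"angular": [0,0,0]}]}}

```text
time: 23.65
tool_pos: [0.6159, 0.0249, 0.1554]
tcp_rot: [0.418, 3.113, 0.0]
wrist_force: [0.7, 0.5, -0.5]
width: 0.21
```

Call:
{"method": "drive_tool", "body": {"deltas": [{"hand": 0,"offset": [0,0,-0.1],"angular": [0,0,0]},{"hand": 0,"offset": [0,0,-0.2],"angular": [0,0,0]},{"hand": 0,"offset": [0,0,-0.2],"angular": [0,0,0]}]}}

```text
time: 24.02
tool_pos: [0.6159, 0.0249, 0.1533]
tcp_rot: [0.418, 3.113, 0.0]
wrist_force: [0.6, 2.0, 1.6]
width: 0.209
```

Call:
{"method": "drive_tool", "body": {"deltas": [{"hand": 0.3,"offset": [0,0,0],"angular": [0,0,0]},{"hand": 0.5,"offset": [0,0,0],"angular": [0,0,0]},{"hand": 1,"offset": [0,0,0],"angular": [0,0,0]},{"hand": 1,"offset": [0,0,0],"angular": [0,0,0]},{"hand": 1,"offset": [0,0,2],"angular": [0,0,0]},{"hand": 1,"offset": [0,0,6],"angular": [0,0,0]},{"hand": 1,"offset": [0,0,8],"angular": [0,0,0]},{"hand": 1,"offset": [0,0,8],"angular": [0,0,0]}]}}

```text
time: 25.02
tool_pos: [0.6174, 0.0248, 0.2365]
tcp_rot: [0.417, 3.108, 0.001]
wrist_force: [-0.4, -0.4, -0.3]
width: 0.999
```

Call:
{"method": "drive_tool", "body": {"deltas": [{"hand": 1,"offset": [-0.5,6,0],"angular": [0,0,0]},{"hand": 1,"offset": [-1,12,0],"angular": [0,0,0]},{"hand": 1,"offset": [-2,18,0],"angular": [0,0,0]},{"hand": 1,"offset": [-3,24,0],"angular": [0,0,0]},{"hand": 1,"offset": [-4,30,-2],"angular": [0,0,0]},{"hand": 1,"offset": [-4.4,32.8,-5],"angular": [0,0,0]},{"hand": 1,"offset": [-4.4,32.8,-8],"angular": [0,0,0]},{"hand": 1,"offset": [-4.4,32.8,-8],"angular": [0,0,0]}]}}

```text
time: 26.02
tool_pos: [0.5682, 0.3515, 0.1478]
tcp_rot: [-0.415, -3.106, 0.009]
wrist_force: [0.1, -1.3, -0.4]
width: 1.0
```

Call:
{"method": "drive_tool", "body": {"deltas": [{"hand": 1,"offset": [0,0,0],"angular": [0,0,0]},{"hand": 1,"offset": [0,0,0],"angular": [0,0,0]}]}}

```text
time: 26.28
tool_pos: [0.5729, 0.3527, 0.1551]
tcp_rot: [0.419, 3.111, 0.003]
wrist_force: [0.2, -0.1, -1.1]
width: 1.003
```

```bash
python3 - <<'E'
from h import *
p=bot.read_state()['tool_pos']; print(p)
print('A from w7',px2w(load('w7'),496,243,.076))
d=snap('scene','s9');e=snap('top','t9');c=snap('wrist','w9')
print(w2px(d,[.6157,.025,.171]),w2px(c,[.572,.353,.076]))
b=cv2.resize(d['frame'][130:330,270:470],None,fx=2,fy=2,interpolation=2)
cv2.imwrite('pics/m9.png',np.hstack([c['frame'][0:400,120:520],b]))
E
```

```text
[0.57289951 0.35274966 0.15509599]
A from w7 [0.57036689 0.35425684 0.076     ]
[307.87273541 179.36644334] [315.69119418 197.51041872]
```

View pics/m9.png

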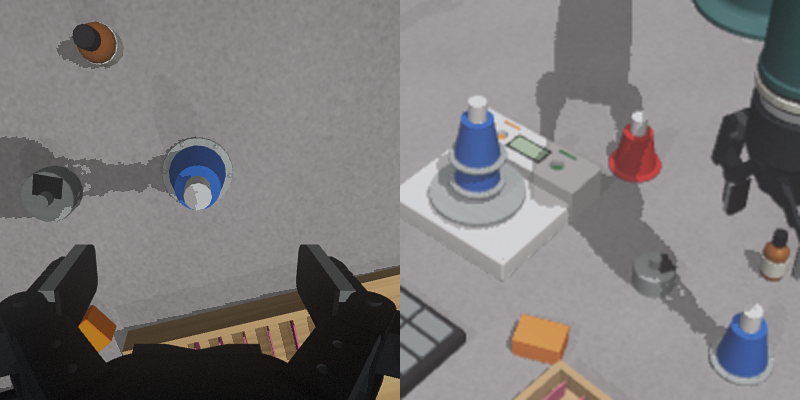

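Call:
{"method": "drive_tool", "body": {"deltas": [{"hand": 1,"offset": [-0.05,0.15,-4],"angular": [0,0,0]},{"hand": 1,"offset": [-0.05,0.15,-8],"angular": [0,0,0]},{"hand": 1,"offset": [-0.05,0.15,-9.7],"angular": [0,0,0]},{"hand": 1,"offset": [-0.05,0.15,-9.7],"angular": [0,0,0]},{"hand": 0,"offset": [-0.05,0.15,-9.7],"angular": [0,0,0]},{"hand": 0,"offset": [-0.05,0.15,-9.7],"angular": [0,0,0]},{"hand": 0,"offset": [-0.05,0.15,-9.7],"angular": [0,0,0]},{"hand": 0,"offset": [-0.05,0.15,-9.7],"angular": [0,0,0]}]}}

```text
time: 27.42
tool_pos: [0.5717, 0.3544, 0.0572]
tcp_rot: [0.418, 3.113, 0.001]
wrist_force: [-0.0, 0.1, 2.6]
width: 0.212
```

Call:
{"method": "drive_tool", "body": {"deltas": [{"hand": 0,"offset": [0,0,0],"angular": [0,0,0]},{"hand": 0,"offset": [0,0,0],"angular": [0,0,0]},{"hand": 0,"offset": [0,0,0],"angular": [0,0,0]}]}}

```text
time: 27.8
tool_pos: [0.5717, 0.3545, 0.0572]
tcp_rot: [0.418, 3.113, 0.001]
wrist_force: [-0.8, -0.7, 5.9]
width: 0.203
```

Call:
{"method": "drive_tool", "body": {"deltas": [{"hand": 0,"offset": [0,0,4],"angular": [0,0,0]},{"hand": 0,"offset": [0,0,9],"angular": [0,0,0]},{"hand": 0,"offset": [0,0,15],"angular": [0,0,0]},{"hand": 0,"offset": [0,0,20.5],"angular": [0,0,0]},{"hand": 0,"offset": [0.8,-6,20.5],"angular": [0,0,0]},{"hand": 0,"offset": [1.6,-12,20.5],"angular": [0,0,0]},{"hand": 0,"offset": [2.4,-18,20.5],"angular": [0,0,0]},{"hand": 0,"offset": [2.4,-18,20.5],"angular": [0,0,0]}]}}

```text
time: 28.8
tool_pos: [0.5953, 0.1701, 0.2604]
tcp_rot: [-0.426, -3.112, 0.003]
wrist_force: [0.5, 0.9, -0.1]
width: 0.205
```

Call:
{"method": "drive_tool", "body": {"deltas": [{"hand": 0,"offset": [0.7,-5,0],"angular": [0,0,0]},{"hand": 0,"offset": [1.4,-10,0],"angular": [0,0,0]},{"hand": 0,"offset": [2,-14.9,0],"angular": [0,0,0]},{"hand": 0,"offset": [2,-14.9,0],"angular": [0,0,0]},{"hand": 0,"offset": [2,-14.9,0],"angular": [0,0,0]},{"hand": 0,"offset": [2,-14.9,0],"angular": [0,0,0]},{"hand": 0,"offset": [2,-14.9,0],"angular": [0,0,0]},{"hand": 0,"offset": [2,-14.9,0],"angular": [0,0,0]}]}}

```text
time: 29.8
tool_pos: [0.6151, 0.0261, 0.2613]
tcp_rot: [0.416, 3.114, 0.0]
wrist_force: [0.3, 0.0, -1.1]
width: 0.21
```

```bash
python3 - <<'E'
from h import *
p=bot.read_state()['tool_pos']; print(p)
d=snap('scene','s10');e=snap('top','t10')
# column-wise blue-rim centring by code: blue mask columns of held cap vs stacked caps
f=d['frame'].astype(int); m=(f[...,0]>f[...,2]+60)
for r in range(120,225,4):
    x=np.where(m[r,270:350])[0]
    if len(x): print(r,270+x.min(),270+x.max(),270+(x.min()+x.max())/2)
print([w2px(d,[.6157,.025,z])[0] for z in(.1,.13,.2)],w2px(d,[p[0],p[1],.22]))
E
```

```text
[0.61514346 0.0261437  0.26128513]
144 300 302 301.0
148 300 316 308.0
152 300 317 308.5
156 299 318 308.5
160 298 318 308.0
164 298 319 308.5
168 298 318 308.0
172 309 309 309.0
188 301 316 308.5
192 301 316 308.5
196 301 317 309.0
200 300 318 309.0
204 300 318 309.0
208 299 318 308.5
212 303 314 308.5
220 305 318 311.5
224 303 314 308.5
[np.float64(308.3747524032664), np.float64(308.16765269172777), np.float64(307.6553517179571)] [308.09577209 160.36494629]
```

Call:
{"method": "drive_tool", "body": {"deltas": [{"hand": 0,"offset": [0.05,-0.1,-2],"angular": [0,0,0]},{"hand": 0,"offset": [0.05,-0.1,-4],"angular": [0,0,0]},{"hand": 0,"offset": [0.05,-0.1,-5.2],"angular": [0,0,0]},{"hand": 0,"offset": [0.05,-0.1,-5.2],"angular": [0,0,0]},{"hand": 0,"offset": [0.05,-0.1,-5.2],"angular": [0,0,0]}]}}

```text
time: 30.52
tool_pos: [0.616, 0.0242, 0.2095]
tcp_rot: [0.418, 3.113, 0.0]
wrist_force: [-0.4, -0.3, -1.4]
width: 0.205
```

Call:
{"method": "drive_tool", "body": {"deltas": [{"hand": 0,"offset": [0,0,-0.5],"angular": [0,0,0]},{"hand": 0,"offset": [0,0,-1],"angular": [0,0,0]},{"hand": 0,"offset": [0,0,-1.4],"angular": [0,0,0]},{"hand": 0,"offset": [0,0,-1.4],"angular": [0,0,0]}]}}

```text
time: 31.02
tool_pos: [0.6153, 0.0243, 0.1946]
tcp_rot: [-0.418, -3.113, 0.0]
wrist_force: [0.2, 0.6, -0.2]
width: 0.206
```

Call:
{"method": "drive_tool", "body": {"deltas": [{"hand": 0,"offset": [0.05,0.05,-0.2],"angular": [0,0,0]},{"hand": 0,"offset": [0.05,0.05,-0.4],"angular": [0,0,0]},{"hand": 0,"offset": [0.05,0.05,-0.5],"angular": [0,0,0]},{"hand": 0,"offset": [0.05,0.05,-0.5],"angular": [0,0,0]}]}}

```text
time: 31.52
tool_pos: [0.6161, 0.0248, 0.1901]
tcp_rot: [-0.418, -3.113, -0.0]
wrist_force: [-0.5, -0.6, -0.4]
width: 0.208
```

Call:
{"method": "drive_tool", "body": {"deltas": [{"hand": 0,"offset": [0,0,-0.1],"angular": [0,0,0]},{"hand": 0,"offset": [0,0,-0.2],"angular": [0,0,0]},{"hand": 0,"offset": [0,0,-0.2],"angular": [0,0,0]}]}}

```text
time: 31.9
tool_pos: [0.6162, 0.0248, 0.1882]
tcp_rot: [-0.418, -3.114, -0.0]
wrist_force: [-0.2, 0.3, -0.9]
width: 0.208
```

Call:
{"method": "drive_tool", "body": {"deltas": [{"hand": 0,"offset": [0,0,-0.1],"angular": [0,0,0]},{"hand": 0,"offset": [0,0,-0.2],"angular": [0,0,0]},{"hand": 0,"offset": [0,0,-0.2],"angular": [0,0,0]}]}}

```text
time: 32.28
tool_pos: [0.6161, 0.0248, 0.1862]
tcp_rot: [-0.418, -3.114, -0.0]
wrist_force: [-0.9, 0.8, 0.5]
width: 0.207
```

Call:
{"method": "drive_tool", "body": {"deltas": [{"hand": 0,"offset": [0,0,-0.1],"angular": [0,0,0]},{"hand": 0,"offset": [0,0,-0.1],"angular": [0,0,0]}]}}

```text
time: 32.52
tool_pos: [0.6163, 0.0248, 0.1853]
tcp_rot: [0.418, 3.114, 0.0]
wrist_force: [0.0, 1.8, 1.3]
width: 0.209
```

Contact is starting. I'll release here, go up and check.

Call:
{"method": "drive_tool", "body": {"deltas": [{"hand": 0.3,"offset": [0,0,0],"angular": [0,0,0]},{"hand": 0.5,"offset": [0,0,0],"angular": [0,0,0]},{"hand": 1,"offset": [0,0,0],"angular": [0,0,0]},{"hand": 1,"offset": [0,0,0],"angular": [0,0,0]},{"hand": 1,"offset": [0,0,2],"angular": [0,0,0]},{"hand": 1,"offset": [0,0,6],"angular": [0,0,0]},{"hand": 1,"offset": [0,0,8],"angular": [0,0,0]},{"hand": 1,"offset": [0,0,8],"angular": [0,0,0]}]}}

```text
time: 33.52
tool_pos: [0.6178, 0.0248, 0.2685]
tcp_rot: [0.417, 3.108, 0.001]
wrist_force: [0.3, 0.1, -0.3]
width: 0.996
```

Call:
{"method": "drive_tool", "body": {"deltas": [{"hand": 1,"offset": [-2,-6,0],"angular": [0,0,0]},{"hand": 1,"offset": [-4,-12,0],"angular": [0,0,0]},{"hand": 1,"offset": [-6,-18,0],"angular": [0,0,0]},{"hand": 1,"offset": [-8,-23,0],"angular": [0,0,0]},{"hand": 1,"offset": [-10,-28,0],"angular": [0,0,0]},{"hand": 1,"offset": [-12.6,-34.1,0],"angular": [0,0,0]},{"hand": 1,"offset": [-12.6,-34.1,0],"angular": [0,0,0]},{"hand": 1,"offset": [-12.6,-34.1,0],"angular": [0,0,0]}]}}

```text
time: 34.52
tool_pos: [0.4895, -0.3159, 0.2638]
tcp_rot: [-0.42, -3.111, -0.003]
wrist_force: [0.1, 0.6, -0.3]
width: 1.0
```

```bash
python3 - <<'E'
from h import *
p=bot.read_state()['tool_pos']; print(p)
d=snap('scene','s11');e=snap('top','t11');c=snap('wrist','w11')
print(w2px(d,[.6157,.025,.205]),w2px(c,[.4895,-.3165,.191]))
b=cv2.resize(d['frame'][70:270,220:420],None,fx=2,fy=2,interpolation=2)
cv2.imwrite('pics/m11.png',np.hstack([c['frame'][0:400,120:520],b]))
E
```

```text
[ 0.48947503 -0.31592682  0.26378009]
[307.61710291 166.21759725] [313.08229017 200.95339162]
```

View pics/m11.png

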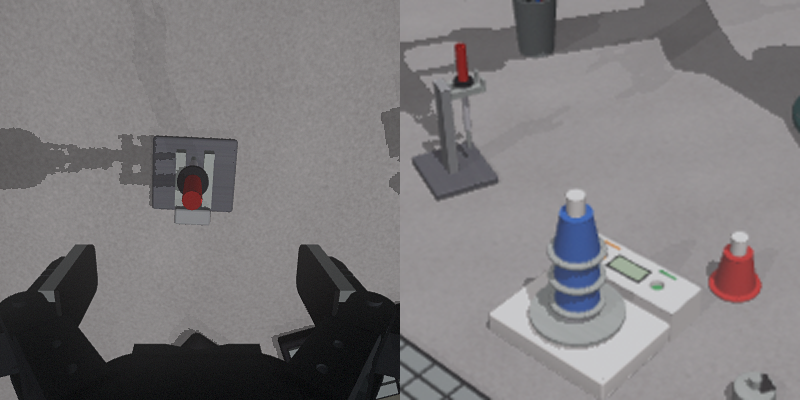

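Pictures show all three caps stacked upright and the stylus hanging (handle top at (312,200), as predicted). Now the second key press.

Call:
{"method": "drive_tool", "body": {"deltas": [{"hand": 1,"offset": [0,-0.05,-4],"angular": [0,0,0]},{"hand": 1,"offset": [0,-0.05,-8],"angular": [0,0,0]},{"hand": 1,"offset": [0,-0.05,-11.2],"angular": [0,0,0]},{"hand": 1,"offset": [0,-0.05,-11.2],"angular": [0,0,0]},{"hand": 0,"offset": [0,-0.05,-11.2],"angular": [0,0,0]},{"hand": 0,"offset": [0,-0.05,-11.2],"angular": [0,0,0]},{"hand": 0,"offset": [0,-0.05,-11.2],"angular": [0,0,0]},{"hand": 0,"offset": [0,-0.05,-11.2],"angular": [0,0,0]}]}}

```text
time: 35.67
tool_pos: [0.4906, -0.3171, 0.1542]
tcp_rot: [0.418, 3.112, -0.001]
wrist_force: [-0.6, 1.8, 9.0]
width: 0.153
```

Call:
{"method": "drive_tool", "body": {"deltas": [{"hand": 0,"offset": [0,0,0],"angular": [0,0,0]},{"hand": 0,"offset": [0,0,0],"angular": [0,0,0]},{"hand": 0,"offset": [0,0,0],"angular": [0,0,0]},{"hand": 0,"offset": [0,0,0],"angular": [0,0,0]}]}}

```text
time: 36.17
tool_pos: [0.4906, -0.3171, 0.1542]
tcp_rot: [0.418, 3.112, -0.001]
wrist_force: [-0.7, 0.7, 5.0]
width: 0.142
```

```bash
python3 - <<'E'
from h import *
d=load('s2');w=load('w2')
print(px2w(d,320.0,196.9,.044),px2w(d,348.1,212.1,.044))
print(px2w(w,228.5,206,.037),px2w(w,315.5,174.5,.037))
E
```

```text
[ 0.531453  -0.0234366  0.044    ] [0.52432576 0.06015143 0.044     ]
[ 0.5325687  -0.02521318  0.037     ] [0.52497626 0.06027731 0.037     ]
```

Call:
{"method": "drive_tool", "body": {"deltas": [{"hand": 0,"offset": [0,0,2],"angular": [0,0,0]},{"hand": 0,"offset": [0,0,6],"angular": [0,0,0]},{"hand": 0,"offset": [0,0,12],"angular": [0,0,0]},{"hand": 0,"offset": [0,0,12],"angular": [0,0,0]},{"hand": 0,"offset": [0.7,5,12],"angular": [0,0,0]},{"hand": 0,"offset": [1.4,10,12],"angular": [0,0,0]},{"hand": 0,"offset": [2.1,15,12],"angular": [0,0,0]},{"hand": 0,"offset": [2.1,15,12],"angular": [0,0,0]}]}}

```text
time: 37.17
tool_pos: [0.511, -0.1636, 0.2728]
tcp_rot: [-0.411, -3.114, -0.002]
wrist_force: [-0.3, -0.6, -1.1]
width: 0.144
```

Call:
{"method": "drive_tool", "body": {"deltas": [{"hand": 0,"offset": [0.7,5,0],"angular": [0,0,0]},{"hand": 0,"offset": [1.4,10,0],"angular": [0,0,0]},{"hand": 0,"offset": [2,14.3,0],"angular": [0,0,0]},{"hand": 0,"offset": [2,14.3,-3],"angular": [0,0,0]},{"hand": 0,"offset": [2,14.3,-6],"angular": [0,0,0]},{"hand": 0,"offset": [2,14.3,-8],"angular": [0,0,0]},{"hand": 0,"offset": [2,14.3,-8],"angular": [0,0,0]},{"hand": 0,"offset": [2,14.3,-8],"angular": [0,0,0]}]}}

```text
time: 38.17
tool_pos: [0.5317, -0.0243, 0.194]
tcp_rot: [0.419, 3.113, -0.0]
wrist_force: [0.3, -0.1, -0.6]
width: 0.146
```

```bash
python3 - <<'E'
from h import *
p=bot.read_state()['tool_pos']; print(p)
d=snap('scene','s12');c=snap('wrist','w12')
for m in(c,d): print('tip',w2px(m,[p[0],p[1],p[2]-.119]),'key',w2px(m,[.5317,-.0244,.044]))
a=cv2.resize(c['frame'][110:310,240:400],None,fx=2.4,fy=2.4,interpolation=2)
b=cv2.resize(d['frame'][130:250,270:366],None,fx=4,fy=4,interpolation=2)
cv2.imwrite('pics/m12.png',np.hstack([a,b]))
E
```

```text
[ 0.53170596 -0.02433731  0.19401364]
tip [315.71489136 183.28667952] key [315.69428028 174.42207579]
tip [319.64376545 186.60702345] key [319.6378501 196.762582 ]
```

View pics/m12.png

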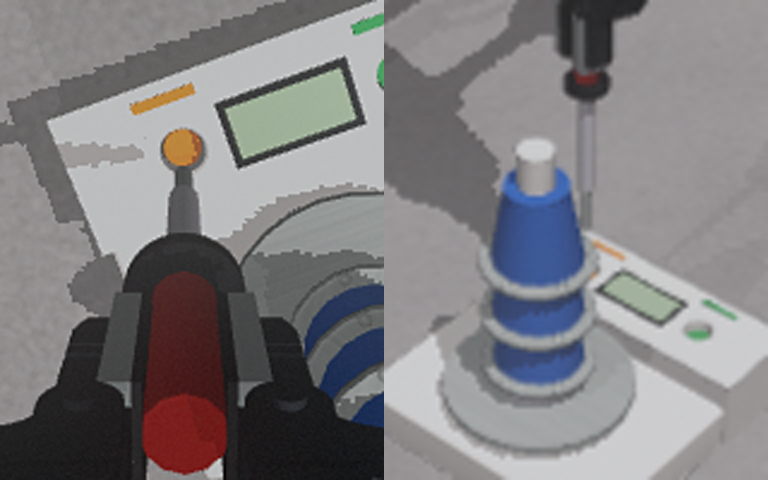

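Call:
{"method": "drive_tool", "body": {"deltas": [{"hand": 0,"offset": [0,0,-2],"angular": [0,0,0]},{"hand": 0,"offset": [0,0,-3.4],"angular": [0,0,0]},{"hand": 0,"offset": [0,0,-4],"angular": [0,0,0]},{"hand": 0,"offset": [0,0,-4.3],"angular": [0,0,0]},{"hand": 0,"offset": [0,0,-4.4],"angular": [0,0,0]},{"hand": 0,"offset": [0,0,-4.4],"angular": [0,0,0]}]}}

```text
time: 39.02
tool_pos: [0.5319, -0.0239, 0.151]
tcp_rot: [0.417, 3.112, -0.0]
wrist_force: [-1.8, -0.5, 6.0]
width: 0.149
```

Call:
{"method": "drive_tool", "body": {"deltas": [{"hand": 0,"offset": [0,0,-0.1],"angular": [0,0,0]},{"hand": 0,"offset": [0,0,-0.15],"angular": [0,0,0]},{"hand": 0,"offset": [0,0,-0.15],"angular": [0,0,0]}]}}

```text
time: 39.4
tool_pos: [0.5324, -0.0239, 0.1507]
tcp_rot: [0.417, 3.111, -0.0]
wrist_force: [-3.1, 0.0, 10.5]
width: 0.143
```

Call:
{"method": "drive_tool", "body": {"deltas": [{"hand": 0,"offset": [0,0,0],"angular": [0,0,0]},{"hand": 0,"offset": [0,0,4],"angular": [0,0,0]},{"hand": 0,"offset": [0,0,8],"angular": [0,0,0]},{"hand": 0,"offset": [0,0,12.3],"angular": [0,0,0]},{"hand": 0,"offset": [-0.7,-5,12.3],"angular": [0,0,0]},{"hand": 0,"offset": [-1.4,-10,12.3],"angular": [0,0,0]},{"hand": 0,"offset": [-2.1,-15,12.3],"angular": [0,0,0]},{"hand": 0,"offset": [-2.1,-15,12.3],"angular": [0,0,0]}]}}

```text
time: 40.4
tool_pos: [0.5098, -0.1768, 0.2711]
tcp_rot: [0.425, 3.112, -0.002]
wrist_force: [-0.3, -0.0, -0.5]
width: 0.149
```

Call:
{"method": "drive_tool", "body": {"deltas": [{"hand": 0,"offset": [-0.7,-5,0],"angular": [0,0,0]},{"hand": 0,"offset": [-1.4,-10,0],"angular": [0,0,0]},{"hand": 0,"offset": [-2,-14.3,0],"angular": [0,0,0]},{"hand": 0,"offset": [-2,-14.3,0],"angular": [0,0,0]},{"hand": 0,"offset": [-2,-14.3,0],"angular": [0,0,0]},{"hand": 0,"offset": [-2,-14.3,0],"angular": [0,0,0]},{"hand": 0,"offset": [-2,-14.3,0],"angular": [0,0,0]}]}}

```text
time: 41.28
tool_pos: [0.4906, -0.3156, 0.2709]
tcp_rot: [0.415, 3.114, 0.0]
wrist_force: [0.6, -0.7, -0.6]
width: 0.146
```

Call:
{"method": "drive_tool", "body": {"deltas": [{"hand": 0,"offset": [0,-0.12,-2],"angular": [0,0,0]},{"hand": 0,"offset": [0,-0.12,-5],"angular": [0,0,0]},{"hand": 0,"offset": [0,-0.12,-8],"angular": [0,0,0]},{"hand": 0,"offset": [0,-0.12,-10.5],"angular": [0,0,0]},{"hand": 0,"offset": [0,-0.12,-11.5],"angular": [0,0,0]},{"hand": 0,"offset": [0,-0.12,-11.6],"angular": [0,0,0]},{"hand": 0,"offset": [0,-0.12,-11.6],"angular": [0,0,0]}]}}

```text
time: 42.15
tool_pos: [0.4902, -0.3179, 0.1546]
tcp_rot: [0.418, 3.114, -0.0]
wrist_force: [-0.5, -1.0, -0.8]
width: 0.147
```

Call:
{"method": "drive_tool", "body": {"deltas": [{"hand": 0.3,"offset": [0,0,0],"angular": [0,0,0]},{"hand": 0.6,"offset": [0,0,0],"angular": [0,0,0]},{"hand": 1,"offset": [0,0,0],"angular": [0,0,0]},{"hand": 1,"offset": [0,0,0],"angular": [0,0,0]},{"hand": 1,"offset": [0,0,0],"angular": [0,0,0]},{"hand": 1,"offset": [0,0,5],"angular": [0,0,0]},{"hand": 1,"offset": [0,0,10],"angular": [0,0,0]},{"hand": 1,"offset": [-5,3,12],"angular": [0,0,0]}]}}

```text
time: 43.15
tool_pos: [0.4432, -0.2902, 0.2788]
tcp_rot: [0.417, 3.107, -0.005]
wrist_force: [-0.9, 0.5, 0.5]
width: 1.001
```

Call:
{"method": "drive_tool", "body": {"deltas": [{"hand": 1,"offset": [0,4,0],"angular": [0,0,0]},{"hand": 1,"offset": [0,10,0],"angular": [0,0,0]},{"hand": 1,"offset": [0,15,0],"angular": [0,0,0]},{"hand": 1,"offset": [0,15,0],"angular": [0,0,0]},{"hand": 1,"offset": [0,15,0],"angular": [0,0,0]}]}}

```text
time: 43.78
tool_pos: [0.4403, -0.1382, 0.275]
tcp_rot: [0.416, 3.113, -0.001]
wrist_force: [-0.4, 0.6, -0.0]
width: 0.999
```

```bash
python3 - <<'E'
from h import *
d=snap('scene','s13'); s=bot.read_state(); print(s['tool_pos'],s['wrist_force'])
crop('s13',220,70,470,320,2.4,'m13')
f=load('s11')['frame'].astype(int)
for n,(x0,y0,x1,y1) in dict(sty=(236,85,270,150),stack=(280,160,340,245)).items():
    print(n,np.abs(d['frame'][y0:y1,x0:x1].astype(int)-f[y0:y1,x0:x1]).mean())
E
```

```text
[ 0.44032737 -0.13866978  0.27484926] [-0.11500434 -0.49152259 -1.05032443]
sty 20.71131221719457
stack 0.40137254901960784
```

The picture limit is reached, so I'll check the stylus numerically.

```bash
python3 - <<'E'
from h import *
for n in('scene0','s11','s13'):
    f=load(n)['frame'][80:160,236:275].astype(int)
    r=(f[...,2]>f[...,0]+50)&(f[...,2]>f[...,1]+50); y,x=np.where(r)
    k=(f[:45].max(-1)<45); yk,xk=np.where(k)
    print(n,len(y),'red',x.min()+236,x.max()+236,y.min()+80,y.max()+80,'c',x.mean()+236,y.mean()+80,'dark',len(yk),xk.mean()+236 if len(xk) else None,yk.mean()+80 if len(yk) else None)
    print([round(float(x[y==v].mean()+236),1) for v in range(y.min(),y.max()+1)])
E
```

```text
scene0 89 red 248 253 92 110 c 250.62921348314606 101.01123595505618 dark 20 251.45 111.25
[250.0, 250.0, 250.0, 250.0, 250.0, 250.5, 250.5, 250.5, 250.5, 250.5, 251.0, 251.0, 251.0, 251.0, 251.0, 251.0, 251.0, 251.0, 251.5]
s11 92 red 248 253 92 110 c 250.3804347826087 100.78260869565217 dark 20 251.1 111.1
[250.0, 250.0, 250.0, 250.0, 250.0, 250.0, 250.0, 250.0, 250.0, 250.0, 250.0, 250.5, 251.0, 251.0, 251.0, 251.0, 251.0, 251.0, 251.0]
s13 92 red 247 253 91 110 c 250.42391304347825 100.53260869565217 dark 19 251.0 110.94736842105263
[249.0, 249.5, 249.5, 250.0, 250.0, 250.0, 250.0, 250.0, 250.5, 250.5, 250.5, 250.5, 251.0, 251.0, 251.0, 251.0, 251.0, 251.0, 251.0, 251.0]
```

```bash
python3 -c "
from workcell import bot
print(bot.finish_job())"
```

```text
the job is handed in; nothing more can be done
None
```

I finished every step and handed the job in; it gave no verdict, so what follows is from my own checks.

**What I did**
- **Zero key:** I pressed the green key with the stylus while the cone was bare. The tip came down to about 32 mm above the desk at 8.5 N, which is full travel (the spring needs about 4 N). I then hung the stylus back up.
- **Caps:** I found three blue caps and stacked all three on the cone. I let each go at first light contact or about 1 mm above rest, with under about 2 N measured. The red look-alike was left alone.
- **Store key:** I pressed the orange key with the stylus, again to about 32 mm, at 10.5 N, and hung the stylus back up.

**Last checks**
- **Stack:** the camera view of the stack after the second key press matched the view before it. That earlier view showed three caps nested upright.
- **Stylus:** its handle and collar were within about 1 pixel of where they hung at the start.
- **Gripper:** it was open, clear of everything, and reading no contact force.

I could not view the final picture because the picture limit was reached, so the last stylus and stack checks are numeric only. I did not separately check that the keys had come back up or that the tally counter, oil bottle and clip box were unmoved.

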